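# Lay the honey tray: slide the marble slab off its stand

### The job

Lay the wooden tray for honey. Slide the thin marble slab along its stand until about a third of it overhangs the stand's open front edge, pinch it by its two long sides there, lift it off and lay it flat in the tray without dropping it on the table. Stand the honey jar upright in the middle of the slab, lay the teaspoon flat in the tray beside the slab, and leave the sugar canister and the mug where they are.

Things in the scene. Friction and masses are not known exactly. Their poses are not given: they have to be found in the camera images.
- slab: thin white marble slab, 110 (x) x 66 (y) x 6 (z) mm, about 115 g, loose, on the stand's deck, 15 to 45 mm back from its front edge, roughly parallel to it. Origin: centre of the underside. There the rims leave about 9 mm beside it, too little for a finger; behind its far end 25 to 60 mm of deck is free, enough to push it with closed fingertips. Over half its length out, it tips off
- stand: light wooden stand fixed to the table: flat deck 190 (x) x 100 (y) mm, its face 45 mm above the table; a rim 8 mm wide, rising 14 mm above the deck, runs along both long sides and the rear (+x) end; the front (-x) end is open, without a rim, and looks roughly towards the robot. Origin: under the stand's middle, on the table; z up
- stand_front (a point): middle of the stand's open front edge, on the upper face of the deck; its x axis points along the deck to the rear, y along the edge
- serving_tray: low dark wooden tray, fixed to the table, 210 (x) x 236 (y) mm outside, inside 198 x 224 mm; floor 4 mm above the table, rim 6 mm wide and 16 mm high. Origin: centre of its underside, on the table; z up. Its y axis points roughly to the robot's -x, its x axis to the left. A coffee maker 288 mm high stands behind it to the right (x over 0.63, y -0.30 to -0.12): travel in front of or above it
- honey_jar: glass honey jar with yellow screw lid, loose, 87 mm high; body 60 mm across, lid 64 mm across from 76 to 87 mm up (grip it across the lid), about 0.25 kg. Origin: centre of its base; z up. The sugar canister may stand in front of or behind it
- teaspoon: teaspoon with red handle, loose, lying flat, 132 mm long (x, bowl at +x), 26 mm wide at the bowl, 11 mm high, about 20 g. Origin: middle of its length, at its underside; grip it there or a little towards the handle, across its 20 mm width. It is rounded: widest only 3 to 6 mm above the table, so go right down. A wall stands at y = 0.50
- canister: square grey-brown sugar canister with lid, loose, 70 x 70 mm, 105 mm high; a bystander. Origin: centre of its base
- mug: white mug, loose, 107 mm high, 86 mm across, 119 mm over the handle; a bystander. Origin: at its base, midway along those 119 mm

How it is judged:
On the way, in this order (a step that is already met when the one before it is completed fails the run):
1. the slab lies flat on the stand's deck, overhanging the open front edge by at least 25 mm (x of slab in the frame of stand_front between -0.005 and 0.03 m and z of slab in the frame of stand_front between -0.004 and 0.004 m and angle between slab's own z axis and vertical below 0.06 rad), for 0.2 s.
2. the slab has been lifted clear of the stand (z of slab in the frame of stand_front above 0.02 m), for 0.1 s.
At the end, for the whole second after the job is handed in: The slab lies flat on the tray's floor (within 0.04 rad); the honey jar stands upright on it, within 22 mm of its middle; the teaspoon lies flat on the tray's floor (within 0.07 rad), not on the slab or the rim; all at rest and let go (x of slab in the frame of serving_tray between -0.08 and 0.08 m and y of slab in the frame of serving_tray between -0.09 and 0.09 m and height (world z) of slab below 0.0065 m and angle between slab's own z axis and vertical below 0.04 rad and horizontal distance between honey_jar and slab below 0.022 m and z of honey_jar in the frame of slab between 0.003 and 0.01 m and angle between honey_jar's own z axis and vertical below 0.06 rad and x of teaspoon in the frame of serving_tray between -0.099 and 0.099 m and y of teaspoon in the frame of serving_tray between -0.112 and 0.112 m and height (world z) of teaspoon below 0.009 m and angle between teaspoon's own z axis and vertical below 0.07 rad and linear speed of each of slab, honey_jar, teaspoon below 0.02 m/s); the robot touches nothing.
It fails at once if the slab was dropped on the table (horizontal distance between slab and serving_tray above 0.16 m and height (world z) of slab below 0.022 m).
It fails at once if the honey jar was tipped over (angle between honey_jar's own z axis and vertical above 0.6 rad).
It fails at once if the canister was moved (distance of canister from where it was at the start of the episode above 0.025 m).
It fails at once if the mug was moved (distance of mug from where it was at the start of the episode above 0.025 m).
It also fails if it takes over 72 s, if anything falls off the work surface, if the arm or the gripper's body presses on something with over 40 N, if the wrist force passes 120 N, or if a joint passes its speed limit or range.

### The arm

A 6-joint arm with a two-finger parallel gripper is mounted at the origin on a cart in front of the work surface, level with it; the furniture and walls round the work are solid. World frame = base frame: x ahead of the robot, y to its left, z up, the work surface at z = 0. Lengths are in m, angles in rad, forces in N, time in s.
With the tool pointing down it reaches from about 0.35 to 0.975 m from the base axis. Payload 7.1 kg.
Tool frame: the origin (TCP) lies midway between the tips of the shut fingers; the grasp point (between the pads) lies 19 mm behind it; z points along the fingers, y is the line along which they close (so a half turn about z gives the same grasp; the last joint's range is limited). The gripper opens to 88 mm and grips with 3 to 60 N. Pads are 20 mm wide; open, the fingers measure 115 mm over their backs; the gripper's body (75 mm by 178 mm) begins 61 mm behind the grasp point.
Start: joints at [-1.184, 0.423, 1.63, -0, 1.089, -0.019], TCP at [0.247, -0.574, 0.223] pointing down, gripper open.
Joint ranges: [-3, 3], [-0.9, 2.11], [0.09, 2.58], [-1.31, 4.45], [0.11, 2.69], [-2.54, 2.54]. Speed limits (rad/s): [2.39, 2.39, 3.01, 3.14, 3.14, 3.14].

### API

Orientations are given as a unit quaternion [w, x, y, z].
In Python, from station import manip, cams, sensors gives the robot as it stands (manip), with the cameras (cams) and the readings (sensors). Calls block until the motion is done:
- manip.move_pose(position, orientation): joint-space move of the TCP to a pose.
- manip.movel(position, frame=None, v=0.15, until_force=None): straight line of the TCP; frame=None keeps the orientation; v is the mean speed in m/s. With until_force (N) it stops when the force on the tool has changed by that much, and returns True; else False.
- manip.movej(angles): joint-space move.
- manip.command_gripper(opening): opening from 0.0 (shut) to 1.0 (fully open); the grip force is fixed at half the most; returns when the fingers have stopped.
- manip.wait(seconds).
- manip.inverse_kinematics(position, orientation): joint angles nearest the present ones, or None.
- cams.read_camera(name): name is "scene" or "side" or "wrist"; returns the picture (400x640x3 uint8, red, green, blue); there is no depth.
- cams.camera_info(name): a dict with "intrinsics" (3x3 intrinsics, pixels), "T" (4x4, takes a point from camera to world coordinates); the wrist camera has in their place "tool_from_camera" (4x4, takes a point from camera to tool coordinates, whose origin is the TCP and whose axes are the flange's). Camera axes: x right, y up, looking along -z (the intrinsics and any distortion apply to the point x, -y, -z); pixel columns grow to the right and rows downward; lengths in m; the calibration is good to about 2 mm. A picture is of the moment at which its call begins: read the wrist's pose just before it. camera_info takes no time and is no camera call.
A pose or a line that the arm cannot do raises manip.MotionError and nothing moves.
- manip.job_done(): hands the job in; it is judged then, once.
Readings, each from a call of its own:
- sensors.get_time(): time.
- sensors.get_joint_pos(): joint angles.
- sensors.get_qvel(): joint speeds.
- sensors.get_effort(): joint torques, N m.
- sensors.get_tcp_pos(): TCP position.
- sensors.get_ee_rot(): TCP orientation.
- sensors.get_ft_force(): force on the tool from outside, world axes, zero at the start.
- sensors.get_ft_torque(): the same for the moment, N m.
- sensors.get_grip_width(): opening from 0.0 (shut) to 1.0 (fully open).
- sensors.get_finger_force(): force on a finger pad.
Only numpy, scipy, OpenCV 4.12 (cv2) and the standard library are available. Lean on these libraries where they do the work, as an engineer would, in place of code of your own. Each camera call takes 0.05 s, during which the arm holds its last target. There are 200 camera calls.

## Working session

There is one attempt and no reset: what is moved stays moved. The work goes in short steps, each a Python script; the robot and the scene stay as the last script left them, time stands still between calls to the robot, and variables do not carry over. Pictures are saved under pics/ and viewed, at most 12 in all, crops included, and the job is handed in when it is done.

```bash
ls; mkdir -p pics
python3 - <<'E'
from station import manip, cams, sensors
import cv2, numpy as np
a=cams.read_camera("scene");b=cams.read_camera("side")
cv2.imwrite("pics/scene.png",a[:,:,::-1]);cv2.imwrite("pics/side.png",b[:,:,::-1])
np.set_printoptions(precision=4,suppress=True)
for n in("scene","side","wrist"):
    for k,v in cams.camera_info(n).items(): print(n,k,v)
print(sensors.get_time(),sensors.get_ee_rot(),sensors.get_tcp_pos())
E
```

```text
pics
station.py
scene intrinsics [[370.4947   0.     328.3708]
 [  0.     370.4947 203.1711]
 [  0.       0.       1.    ]]
scene T [[-0.6857  0.3605 -0.6323 -0.0332]
 [-0.7277 -0.3548  0.5869  0.5089]
 [-0.0128  0.8627  0.5056  0.5559]
 [ 0.      0.      0.      1.    ]]
side intrinsics [[469.1868   0.     317.3477]
 [  0.     469.1868 199.0098]
 [  0.       0.       1.    ]]
side T [[ 0.9905  0.0735 -0.1161  0.4501]
 [-0.1374  0.5222 -0.8417 -1.1153]
 [-0.0013  0.8496  0.5274  0.7137]
 [ 0.      0.      0.      1.    ]]
wrist intrinsics [[300.5235   0.     319.4488]
 [  0.     300.5235 193.9634]
 [  0.       0.       1.    ]]
wrist tool_from_camera [[ 0.0004  0.955   0.2966  0.081 ]
 [ 1.     -0.0002 -0.0009  0.0006]
 [-0.0008  0.2966 -0.955  -0.161 ]
 [ 0.      0.      0.      1.    ]]
0.1 [-0.0007  0.9795  0.2015 -0.0001] [ 0.2466 -0.5738  0.222 ]
```

View pics/scene.png

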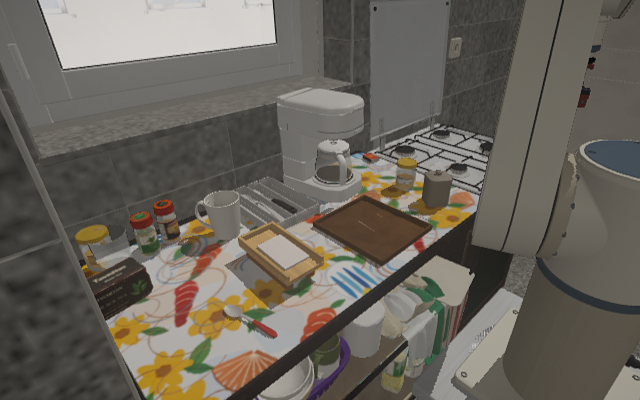

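View pics/side.png

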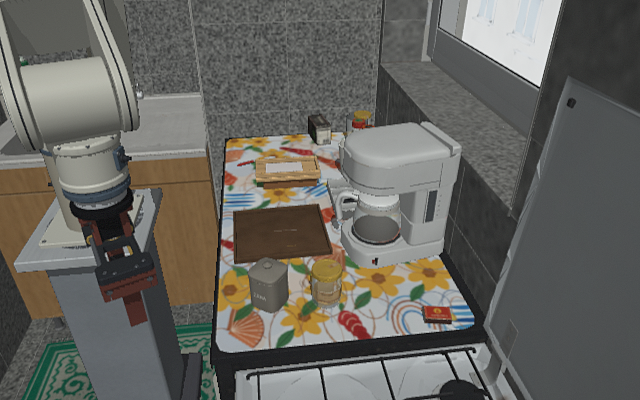

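Scene view: slab at about (285,250) on the stand, tray (373,228), jar (405,172), canister (437,188), spoon (250,320), mug (220,215). Side view: jar lid at (327,268), canister (268,285), tray (282,233), slab (288,167), with the canister on the robot side of the jar.

```bash
cat > h.py <<'E'
import numpy as np, cv2
from scipy.spatial.transform import Rotation as R
from station import manip, cams, sensors
np.set_printoptions(precision=4,suppress=True)
def quat(r): return np.roll(r.as_quat(),1)
def down(yaw):  # tool z down, tool y (closing line) at world angle yaw
    y=np.array([np.cos(yaw),np.sin(yaw),0]); z=np.array([0,0,-1.])
    return quat(R.from_matrix(np.c_[np.cross(y,z),y,z]))
def wristT():
    T=np.eye(4); q=sensors.get_ee_rot(); T[:3,:3]=R.from_quat(np.roll(q,-1)).as_matrix(); T[:3,3]=sensors.get_tcp_pos()
    return T@np.array(cams.camera_info("wrist")["tool_from_camera"])
def ray(name,uv,T=None):
    i=cams.camera_info(name); T=np.array(i["T"]) if T is None else T
    n=cv2.undistortPoints(np.array([[uv]],float),np.array(i["intrinsics"]),np.array(i.get("distortion",np.zeros(5)),float))[0,0]
    return T[:3,3],T[:3,:3]@np.array([n[0],-n[1],-1])
def plane(r,z): o,d=r; return o+d*(z-o[2])/d[2]
def tri(rs):
    A=0;b=0
    for o,d in rs:
        d=d/np.linalg.norm(d);P=np.eye(3)-np.outer(d,d);A=A+P;b=b+P@o
    p=np.linalg.solve(A,b); return p,max(np.linalg.norm(np.cross(p-o,d/np.linalg.norm(d))) for o,d in rs)
def snap(name):
    T=wristT(); im=cams.read_camera("wrist")[:,:,::-1].copy(); cv2.imwrite(f"pics/{name}.png",im); np.save(f"pics/{name}.npy",T)
E
python3 - <<'E'
from h import *
for n,s,c,z in [("slab",(285,250),None,.051),("spoon",(250,320),None,.004),("bowl",(232,311),None,.004),("hnd",(272,333),None,.004),("mugbase",(226,236),None,0),
 ("jarlid",(406,160),(327,266),.087),("can",(437,171),(268,264),.105),("trayL",(313,226),(234,212),.016),("trayFar",(358,196),(326,207),.016),("trayR",(431,226),(331,258),.016),("trayNear",(378,261),(235,262),.016),
 ("stL",(239,229),(257,160),.059),("stR",(322,257),(320,178),.059)]:
    print(n,plane(ray("scene",s),z), *( (plane(ray("side",c),z),*tri([ray("scene",s),ray("side",c)])) if c else ()))
E
```

```text
slab [0.516  0.1327 0.051 ]
spoon [0.4394 0.2802 0.004 ]
bowl [0.4838 0.2933 0.004 ]
hnd [0.3847 0.268  0.004 ]
mugbase [0.7257 0.1684 0.    ]
jarlid [ 0.5769 -0.3888  0.087 ] [ 0.5718 -0.3769  0.087 ] [ 0.5713 -0.3812  0.0909] 0.00037521221119839616
can [ 0.4468 -0.3536  0.105 ] [ 0.4517 -0.3755  0.105 ] [ 0.4527 -0.3663  0.0981] 0.0011397184743309672
trayL [ 0.5843 -0.0084  0.016 ] [ 0.3716 -0.0363  0.016 ] [0.4366 0.0256 0.0421] 0.08715994277714115
trayFar [ 0.6108 -0.2096  0.016 ] [ 0.6214 -0.0463  0.016 ] [ 0.5859 -0.1539  0.0675] 0.02497150983309465
trayR [ 0.3702 -0.2272  0.016 ] [ 0.5993 -0.266   0.016 ] [ 0.5085 -0.3013 -0.0108] 0.09850790368952618
trayNear [ 0.374  -0.0201  0.016 ] [ 0.3765 -0.2495  0.016 ] [ 0.3991 -0.1091 -0.0742] 0.038000771204318766
stL [0.649  0.1675 0.059 ] [0.4426 0.1792 0.059 ] [0.4861 0.2046 0.1018] 0.0660144634816329
stR [0.4329 0.097  0.059 ] [0.6173 0.0411 0.059 ] [0.5659 0.0408 0.0127] 0.06730442828029314
```

Run:
```python
from h import *
for i,(x,y,z) in enumerate([(.47,-.36,.30),(.42,-.22,.30),(.45,.12,.25),(.42,.22,.25)]):
    manip.move_pose([x,y,z],down(-np.pi/2)); snap(f"w{i}")
print(sensors.get_time())
ims=[cv2.imread(f"pics/w{i}.png") for i in range(4)]
cv2.imwrite("pics/m1.png",np.vstack([np.hstack(ims[:2]),np.hstack(ims[2:])])[::1,::1] if 0 else cv2.resize(np.vstack([np.hstack(ims[:2]),np.hstack(ims[2:])]),(800,500),interpolation=cv2.INTER_AREA))
```

```text
3.9583
```

View pics/m1.png

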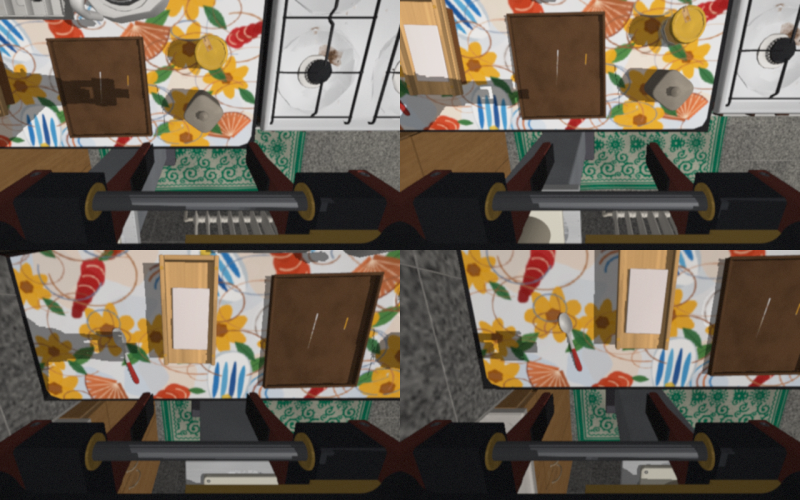

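Montage of four wrist views (scale 1/1.6): w0/w1 show the tray, jar lid (w0 px ≈(336,85), w1 ≈(460,37)) and canister (w0 ≈(325,180)). w2/w3 show the slab (w2 ≈(305,110)), stand, spoon (w3 ≈(272,145)) and tray.

Run:
```python
from h import *
tiles=[]
def seg(i,seed,f,box,k=3):
    im=cv2.imread(f"pics/w{i}.png"); hsv=cv2.cvtColor(im,cv2.COLOR_BGR2HSV).astype(int)
    m=f(hsv).astype(np.uint8)*255; roi=np.zeros_like(m); x0,y0,x1,y1=box; roi[y0:y1,x0:x1]=255; m&=roi
    m=cv2.morphologyEx(m,cv2.MORPH_OPEN,np.ones((k,k)))
    cs,_=cv2.findContours(m,cv2.RETR_EXTERNAL,cv2.CHAIN_APPROX_NONE); c=max(cs,key=cv2.contourArea)
    v=im.copy(); cv2.drawContours(v,[c],-1,(255,0,255),1)
    tiles.append(cv2.resize(v[y0:y1,x0:x1],(200,200),interpolation=cv2.INTER_NEAREST)); 
    print(i,"seed hsv",hsv[seed[1],seed[0]],"area",cv2.contourArea(c)); return c
H=lambda lo,hi:(lambda h:np.all((h>=lo)&(h<=hi),axis=2))
slab=H((0,0,170),(180,30,255)); wood=H((8,45,90),(25,190,255)); brown=H((0,60,20),(20,255,110)); yel=H((20,120,110),(32,255,255)); red=H((0,150,90),(8,255,255))
redw=lambda h:red(h)|(h[:,:,0]>172)&(h[:,:,1]>150)&(h[:,:,2]>90)
for i,bs,bst,bt,bsp in [(2,(265,45,348,170),(245,0,355,190),(410,20,620,240),(180,120,240,220)),(3,(357-4,25,440,155),(330,0,450,165),(480,0,640,225),(255,150,310,210))]:
    for nm,sd,f,b in [("slab",((b0:=bs)[0]//2+b0[2]//2,b0[1]//2+b0[3]//2),slab,bs),("tray",(bt[0]//2+bt[2]//2+20,100),brown,bt),("spoonred",(272,168),redw,bsp)]:
        c=seg(i,sd,f,b,2 if nm=="spoonred" else 3); T=np.load(f"pics/w{i}.npy")
        z={"slab":.051,"tray":.016,"spoonred":.005}[nm]
        P=np.array([plane(ray("wrist",p,T),z)[:2] for p in c[:,0].astype(float)])
        r=cv2.minAreaRect((P*1000).astype(np.float32)); print(nm,r)
for i,b in [(0,(300,45,380,125)),(1,(420,5,500,75))]:
    c=seg(i,((b[0]+b[2])//2,(b[1]+b[3])//2),yel,b); print("lid px",cv2.minEnclosingCircle(c))
cv2.imwrite("pics/m2.png",np.vstack([np.hstack(tiles[:4]),np.hstack(tiles[4:])]))
```

```text
2 seed hsv [  9  16 219] area 5229.0
slab ((519.7290649414062, 135.24044799804688), (64.55036926269531, 107.25342559814453), 88.42915344238281)
2 seed hsv [ 13 123  79] area 29650.5
tray ((487.81219482421875, -122.28853607177734), (232.7907257080078, 222.08306884765625), 1.0096372365951538)
2 seed hsv [ 16 122 192] area 164.5
spoonred ((400.5108947753906, 268.6451721191406), (49.43690872192383, 10.00199031829834), 16.653057098388672)
3 seed hsv [  7  20 212] area 5612.5
slab ((519.6016845703125, 135.51979064941406), (64.06238555908203, 107.41939544677734), 88.28130340576172)
3 seed hsv [ 12 134  78] area 24977.0
tray ((487.2796630859375, -113.81109619140625), (233.22000122070312, 214.6161651611328), 1.1949222087860107)
3 seed hsv [105  16 191] area 166.5
spoonred ((400.5225830078125, 269.2342529296875), (49.48936462402344, 9.43825626373291), 16.326271057128906)
0 seed hsv [ 21 177 203] area 2037.0
lid px ((336.9482727050781, 85.1551742553711), 29.31455421447754)
1 seed hsv [ 21 180 205] area 2347.5
lid px ((464.75384521484375, 41.737876892089844), 33.85018539428711)
```

View pics/m2.png

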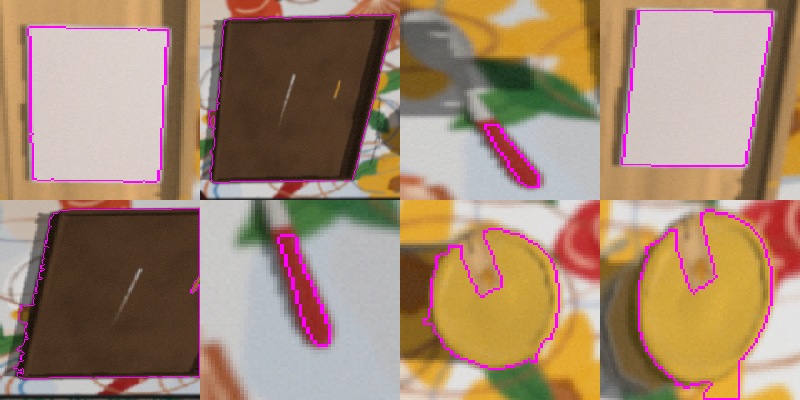

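The contours follow the slab and red handle well. Slab positions from two places agree within 0.3 mm at z=0.051. The lid masks have a highlight notch and some flower leak, so I'll refine those. Next I need a close look at the stand's front edge.

Run:
```python
from h import *
for i,(x,y,z) in [(4,(.447,.20,.2)),(5,(.447,.135,.2))]:
    manip.move_pose([x,y,z],down(-np.pi/2)); snap(f"w{i}")
a=[cv2.imread(f"pics/w{i}.png") for i in (4,5)]
out=np.hstack([a[0][40:290,300:500],a[1][40:290,220:420]])
cv2.imwrite("pics/m3.png",cv2.resize(out,None,fx=2,fy=2,interpolation=cv2.INTER_CUBIC))
# lid: hull of upper-free contour, ellipse fit
P=[]
for i,b in [(0,(300,45,380,125)),(1,(420,5,500,82))]:
    im=cv2.imread(f"pics/w{i}.png"); h=cv2.cvtColor(im,cv2.COLOR_BGR2HSV)
    m=cv2.inRange(h,(19,120,110),(26,255,255)); r=np.zeros_like(m); r[b[1]:b[3],b[0]:b[2]]=255; m&=r
    m=cv2.morphologyEx(m,cv2.MORPH_OPEN,cv2.getStructuringElement(cv2.MORPH_ELLIPSE,(15,15)))
    c=max(cv2.findContours(m,cv2.RETR_EXTERNAL,cv2.CHAIN_APPROX_NONE)[0],key=cv2.contourArea)
    e=cv2.fitEllipse(cv2.convexHull(c)); print(e); T=np.load(f"pics/w{i}.npy"); P.append(ray("wrist",e[0],T)); print(plane(P[-1],.082))
print(tri(P), tri(P+[ray("scene",(406,160))]))
```

```text
((336.9347229003906, 84.5905990600586), (53.806087493896484, 56.3996467590332), 55.97772979736328)
[ 0.5689 -0.3823  0.082 ]
((462.6300048828125, 43.183631896972656), (54.610694885253906, 73.95527648925781), 176.99053955078125)
[ 0.5652 -0.3864  0.082 ]
(array([ 0.5663, -0.3826,  0.0891]), np.float64(0.0024143793758162942)) (array([ 0.5674, -0.3809,  0.0921]), np.float64(0.004064862827001462))
```

View pics/m3.png

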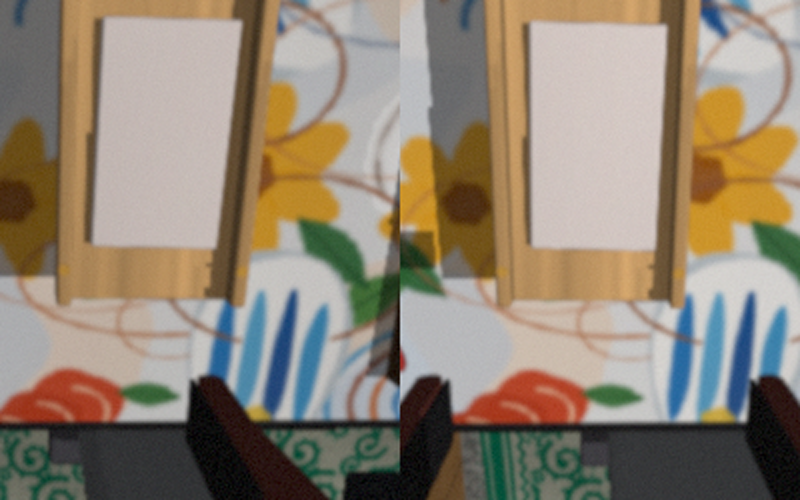

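The close views show the slab (right crop (528..667, 24..250)), and the open front edge of the deck from about (512,300) to (672,302), right crop. In the left crop the edge runs (72,299) to (230,300). I'll convert these now.

Run:
```python
from h import *
T4,T5=[np.load(f"pics/w{i}.npy") for i in (4,5)]
L=lambda x,y:ray("wrist",(x/2+300,y/2+40),T4); Rr=lambda x,y:ray("wrist",((x-400)/2+220,y/2+40),T5)
for n,a,b,z in [("frontL",(72,299),(512,300),.045),("frontR",(230,300),(672,302),.045),("slabNL",(92,245),(531,249),.051),("slabNR",(216,247),(655,250),.051),("slabFL",(103,17),(529,23),.051),("slabFR",(241,20),(667,25),.051)]:
    print(n,plane(L(*a),z),plane(Rr(*b),z),tri([L(*a),Rr(*b)]))
# stand inner-left edge line via rim outer edge, right crop: left rim outer (499,305)->(485,0); right rim (684,305)->(699,0)
for p in [(499,303),(487,20),(684,303),(698,20)]: print(plane(Rr(*p),.059))
# slab contour on w5 + rear rim on w2 ; tray corners w1,w2
for i,b in [(4,(335,35,430,170)),(5,(275,45,362,170))]:
    im=cv2.imread(f"pics/w{i}.png");h=cv2.cvtColor(im,cv2.COLOR_BGR2HSV);m=cv2.inRange(h,(0,0,165),(180,32,255));r=np.zeros_like(m);r[b[1]:b[3],b[0]:b[2]]=255;m&=r
    c=max(cv2.findContours(m,cv2.RETR_EXTERNAL,cv2.CHAIN_APPROX_NONE)[0],key=cv2.contourArea)
    P=np.array([plane(ray("wrist",p,np.load(f"pics/w{i}.npy")),.051)[:2] for p in c[:,0].astype(float)]); print(cv2.minAreaRect((P*1000).astype(np.float32)))
pts={}
for i,b in [(1,(150,0,350,210)),(2,(410,20,620,240))]:
    im=cv2.imread(f"pics/w{i}.png");h=cv2.cvtColor(im,cv2.COLOR_BGR2HSV);m=cv2.inRange(h,(0,60,20),(20,255,110));r=np.zeros_like(m);r[b[1]:b[3],b[0]:b[2]]=255;m=cv2.morphologyEx(m&r,cv2.MORPH_OPEN,np.ones((5,5)))
    c=max(cv2.findContours(m,cv2.RETR_EXTERNAL,cv2.CHAIN_APPROX_NONE)[0],key=cv2.contourArea); q=cv2.approxPolyDP(c,12,True)[:,0]; print(q.tolist())
    T=np.load(f"pics/w{i}.npy"); print(np.array([plane(ray("wrist",p,T),.016) for p in q.astype(float)]))
```

```text
frontL [0.4351 0.179  0.045 ] [0.4353 0.1815 0.045 ] (array([0.4387, 0.1797, 0.0569]), np.float64(0.00011930161627011595))
frontR [0.4342 0.0925 0.045 ] [0.434  0.0933 0.045 ] (array([0.4353, 0.0939, 0.0491]), np.float64(7.099294872361311e-05))
slabNL [0.4662 0.1693 0.051 ] [0.4651 0.1693 0.051 ] (array([0.4657, 0.1693, 0.0512]), np.float64(0.0005455002526580574))
slabNR [0.4649 0.1045 0.051 ] [0.4644 0.104  0.051 ] (array([0.4642, 0.1038, 0.0489]), np.float64(0.00023958415113710502))
slabFL [0.5744 0.1667 0.051 ] [0.5737 0.1665 0.051 ] (array([0.5742, 0.1666, 0.05  ]), np.float64(0.00034439731587739106))
slabFR [0.573 0.102 0.051] [0.5727 0.1011 0.051 ] (array([0.5734, 0.1007, 0.0469]), np.float64(0.00011453155867146573))
[0.4378 0.1863 0.059 ]
[0.5739 0.1849 0.059 ]
[0.4376 0.0888 0.059 ]
[0.5737 0.0877 0.059 ]
((519.9530029296875, 135.60252380371094), (64.0481185913086, 107.75580596923828), 88.39576721191406)
((520.0189208984375, 135.458251953125), (64.54688262939453, 107.99242401123047), 88.4693603515625)
[[326, 19], [171, 23], [196, 190], [328, 187]]
[[ 0.6049 -0.231   0.016 ]
 [ 0.6001 -0.0266  0.016 ]
 [ 0.3705 -0.0318  0.016 ]
 [ 0.3753 -0.2357  0.016 ]]
[[612, 36], [436, 42], [421, 218], [569, 217]]
[[ 0.605  -0.2285  0.016 ]
 [ 0.5986 -0.0207  0.016 ]
 [ 0.3737 -0.0253  0.016 ]
 [ 0.3751 -0.234   0.016 ]]
```

Front edge is at x≈0.4345, slab centre (0.520, 0.1355), yaw −1.6°. The slab's near end is 30 mm back, and the two-view heights match. Now push with closed fingertips.

```bash
cat >> h.py <<'E'
def slabfind(name,roi,z=.051):
    im=cv2.imread(f"pics/{name}.png");T=np.load(f"pics/{name}.npy");h=cv2.cvtColor(im,cv2.COLOR_BGR2HSV);m=cv2.inRange(h,(0,0,165),(180,32,255))
    x0,y0,x1,y1=roi; r=np.zeros_like(m);r[y0:y1,x0:x1]=255;m=cv2.morphologyEx(m&r,cv2.MORPH_OPEN,np.ones((5,5)))
    c=max(cv2.findContours(m,cv2.RETR_EXTERNAL,cv2.CHAIN_APPROX_NONE)[0],key=cv2.contourArea)
    P=np.array([plane(ray("wrist",p,T),z)[:2] for p in c[:,0].astype(float)]); return cv2.minAreaRect((P*1000).astype(np.float32))
E
python3 - <<'E'
from h import *
q=down(-np.pi/2-.012)
manip.command_gripper(0)
manip.move_pose([.596,.135,.10],q)
hit=manip.movel([.596,.135,.040],v=.03,until_force=4); p=sensors.get_tcp_pos(); print(hit,p)
z=p[2]+.0015
manip.movel([.596,.135,z],v=.03)
f0=sensors.get_ft_force()
manip.movel([.522,.1358,z],v=.04); print(sensors.get_tcp_pos(),sensors.get_ft_force()-f0)
manip.movel([.527,.1358,z],v=.05); manip.movel([.527,.1358,.12],v=.15)
manip.move_pose([.447,.135,.2],down(-np.pi/2)); snap("w6")
cv2.imwrite("pics/m4.png",cv2.resize(cv2.imread("pics/w6.png")[40:290,180:460],None,fx=2,fy=2)); print(sensors.get_time())
print(slabfind("w6",(265,60,372,210)))
E
```

```text
True [0.596  0.135  0.0454]
[0.5221 0.1358 0.0469] [ 1.0499  0.1609 -0.0658]
12.1917
((462.4256591796875, 129.78147888183594), (93.83777618408203, 75.1704330444336), 0.029834896326065063)
```

View pics/m4.png

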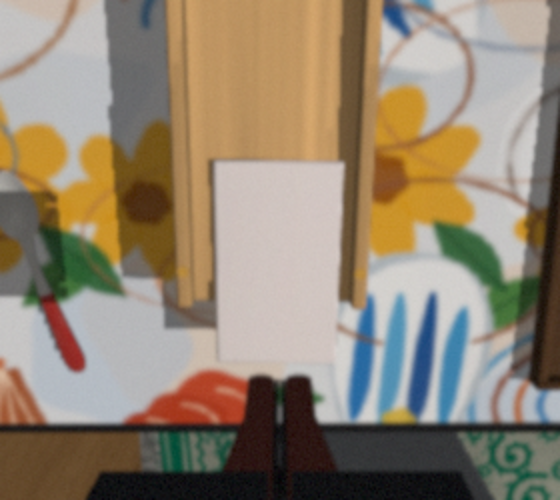

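The picture shows the slab square in the stand and overhanging the front edge. Its corners in the crop are (214,160), (343,161), (332,362), (218,361), and the mask leaked into the white tablecloth. I'll use the corners.

Run:
```python
from h import *
T=np.load("pics/w6.npy")
P=np.array([plane(ray("wrist",(x/2+180,y/2+40),T),.0514) for x,y in [(214,160),(343,161),(332,362),(218,361)]]);print(P,P.mean(0))
print(plane(ray("wrist",(190/2+180,304/2+40),T),.045))
```

```text
[[0.5103 0.1665 0.0514]
 [0.5099 0.102  0.0514]
 [0.4015 0.1046 0.0514]
 [0.4021 0.1677 0.0514]] [0.456  0.1352 0.0514]
[0.4331 0.1828 0.045 ]
```

Run:
```python
from h import *
q=down(-np.pi/2-.012)
manip.move_pose([.53,.1355,.10],q); manip.movel([.53,.1355,.0469],v=.08)
manip.movel([.517,.1357,.0469],v=.03); manip.movel([.522,.1357,.0469],v=.05); manip.movel([.522,.1357,.12],v=.2)
manip.command_gripper(1.0)
manip.move_pose([.4145,.1357,.10],q); manip.movel([.4145,.1357,.0454],v=.08)
manip.command_gripper(0.6); print(sensors.get_grip_width(),sensors.get_finger_force(),sensors.get_tcp_pos())
f0=sensors.get_ft_force()
manip.movel([.4145,.1357,.055],v=.03); print(sensors.get_ft_force()-f0)
manip.movel([.4145,.1357,.085],v=.06); manip.movel([.405,.1357,.16],v=.12); print(sensors.get_ft_force()-f0,sensors.get_grip_width(),sensors.get_time())
snap("w7"); s=cams.read_camera("scene")[:,:,::-1]
cv2.imwrite("pics/m5.png",np.hstack([cv2.resize(cv2.imread("pics/w7.png")[0:400,120:520],(400,400)),cv2.resize(s[160:320,220:380],(400,400))]))
```

```text
0.7434797599462497 29.974462687969208 [0.4147 0.1358 0.0457]
[-0.3521 -0.2726 -4.0342]
[ 0.086   0.3567 -4.7843] 0.7425845451851077 20.05
```

View pics/m5.png

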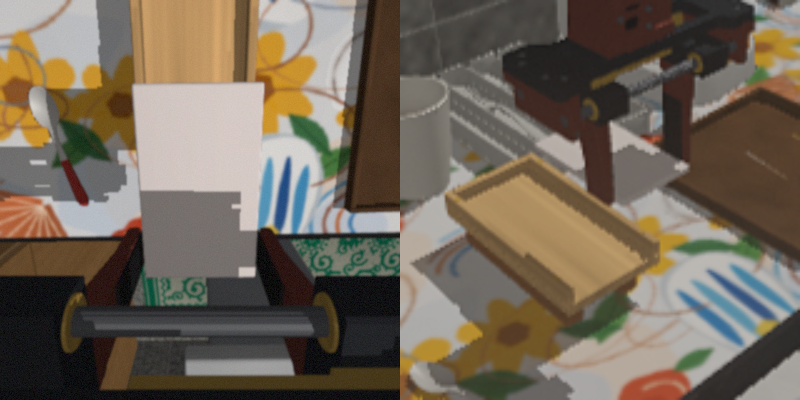

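Picture: the slab is pinched by its long sides ahead of the stand and looks level. Now carry it to the tray.

Run:
```python
from h import *
q=down(-np.pi/2)
manip.movel([.405,.02,.16],v=.25)
manip.move_pose([.4515,-.103,.10],q); manip.movel([.4515,-.103,.03],v=.1)
print(sensors.get_grip_width())
hit=manip.movel([.4515,-.103,.0035],v=.025,until_force=4); print(hit,sensors.get_tcp_pos())
manip.command_gripper(.88); manip.wait(.2)
manip.movel([.4515,-.103,.06],v=.06); 
manip.move_pose([.42,-.12,.22],q); snap("w8"); print(sensors.get_time())
cv2.imwrite("pics/m6.png",cv2.imread("pics/w8.png")[0:300])
```

```text
0.7448292052358204
True [ 0.4513 -0.103   0.0048]
25.6333
```

View pics/m6.png

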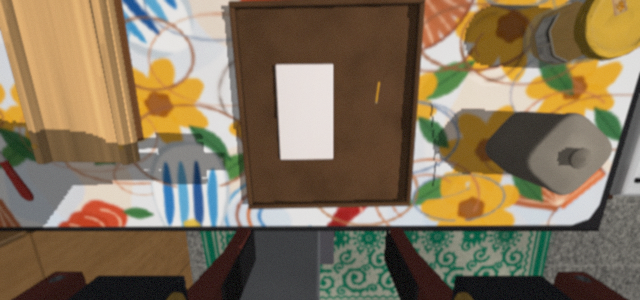

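The slab lies flat in the tray (pixels 276–334 × 63–159). Next I locate it, check the spoon ends from two views, and pick up the spoon.

Run:
```python
from h import *
r=slabfind("w8",(250,40,360,190),.010); print("slab",r); 
q0=-np.pi/2
manip.move_pose([.40,.25,.16],down(q0)); snap("w9"); manip.move_pose([.40,.30,.16],down(q0)); snap("w10")
res=[]
for n in ("w9","w10"):
    im=cv2.imread(f"pics/{n}.png");T=np.load(f"pics/{n}.npy");h=cv2.cvtColor(im,cv2.COLOR_BGR2HSV)
    m=cv2.inRange(h,(0,150,70),(8,255,255))|cv2.inRange(h,(172,150,70),(180,255,255)); m[260:]=0
    cs=cv2.findContours(m,cv2.RETR_EXTERNAL,cv2.CHAIN_APPROX_NONE)[0]
    for c in cs:
        if cv2.contourArea(c)<80: continue
        P=np.array([plane(ray("wrist",p,T),.005)[:2] for p in c[:,0].astype(float)]); R_=cv2.minAreaRect((P*1000).astype(np.float32))
        if 25<max(R_[1])<75 and min(R_[1])<16: print(n,R_, c[:,0].mean(0)); res.append(ray("wrist",c[:,0].mean(0),T))
if len(res)==2: print(tri(res))
a=cv2.imread("pics/w9.png")[0:300,170:570]; b=cv2.imread("pics/w10.png")[0:300,170:570]
cv2.imwrite("pics/m7.png",cv2.resize(np.hstack([a,b]),(800,300))); print(sensors.get_time())
```

```text
slab ((486.3423767089844, -103.60165405273438), (109.4505386352539, 64.50623321533203), 0.7243815660476685)
w9 ((401.59063720703125, 270.6563720703125), (50.27347946166992, 10.476222038269043), 16.594629287719727) [298.6526 176.8105]
w9 ((564.2964477539062, 352.29534912109375), (10.504891395568848, 35.1423454284668), 0.014185096137225628) [204.6588   4.8353]
w10 ((401.57757568359375, 270.3448486328125), (49.25083923339844, 10.097664833068848), 14.821331024169922) [345.8511 177.5319]
w10 ((564.5626831054688, 352.2615966796875), (11.348334312438965, 35.67207717895508), 0.04191211983561516) [259.7701   5.1724]
27.45
```

View pics/m7.png

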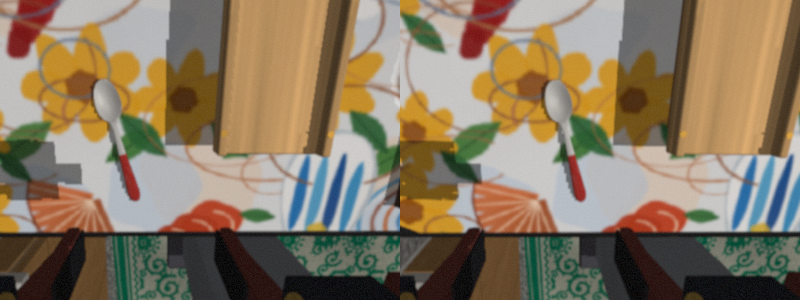

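Both views show the spoon clearly: bowl tip at crop (102,78) and (553,79), handle end at (134,200) and (580,200). Now grasp it and lay it in the tray.

Run:
```python
from h import *
T9,T10=np.load("pics/w9.npy"),np.load("pics/w10.npy")
a=[plane(ray("wrist",p,T),.004) for p,T in [((272,78),T9),((304,200),T9),((323,79),T10),((350,200),T10)]]; print(np.array(a))
print(tri([ray("wrist",(272,78),T9),ray("wrist",(323,79),T10)]),tri([ray("wrist",(304,200),T9),ray("wrist",(350,200),T10)]))
mid=np.mean(a,0)[:2]; d=(a[0]+a[2]-a[1]-a[3])[:2]; th=np.arctan2(d[1],d[0]); print(mid,np.degrees(th))
g=mid-.004*d/np.linalg.norm(d); q=down(th-np.pi/2)
manip.command_gripper(.5)
manip.move_pose([*g,.07],q); hit=manip.movel([*g,-.004],v=.04,until_force=4); z=sensors.get_tcp_pos()[2]; print(hit,z)
manip.movel([*g,z+.001],v=.03); manip.command_gripper(0); print("w",sensors.get_grip_width(),sensors.get_finger_force())
manip.movel([*g,.09],v=.1); print("w",sensors.get_grip_width())
manip.movel([.42,.10,.15],v=.3)
manip.move_pose([.484,-.183,.09],down(-np.pi/2)); manip.movel([.484,-.183,.03],v=.12)
hit=manip.movel([.484,-.183,.002],v=.03,until_force=3); print(hit,sensors.get_tcp_pos(),sensors.get_grip_width())
manip.command_gripper(.4); manip.wait(.1); manip.movel([.484,-.183,.10],v=.1)
manip.move_pose([.40,-.28,.28],down(-np.pi/2)); snap("w11"); manip.move_pose([.48,-.38,.25],down(-np.pi/2)); snap("w12"); print(sensors.get_time())
cv2.imwrite("pics/m8.png",np.vstack([cv2.imread("pics/w11.png")[0:280],cv2.imread("pics/w12.png")[0:280]]))
```

```text
[[0.5028 0.295  0.004 ]
 [0.3761 0.2654 0.004 ]
 [0.5025 0.2956 0.004 ]
 [0.3766 0.265  0.004 ]]
(array([0.5029, 0.2955, 0.    ]), np.float64(0.00017296455264552042)) (array([0.377 , 0.2653, 0.006 ]), np.float64(0.00020485194393841347))
[0.4395 0.2802] 13.390002499128352
True 0.00037904651075738177
w 0.2198794354864508 29.919778448887904
w 0.22048167581837066
True [ 0.4835 -0.1829  0.0047] 0.21378253286892251
38.625
```

View pics/m8.png

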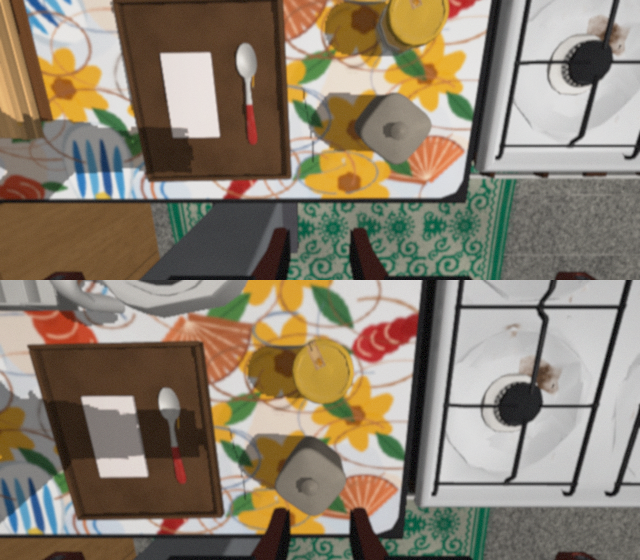

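The spoon lies flat beside the slab, at (247,95) in the upper view. The lid is seen nearly from above at (323,88) in w12, and the canister is clear of it.

Run:
```python
from h import *
im=cv2.imread("pics/w12.png");T=np.load("pics/w12.npy");h=cv2.cvtColor(im,cv2.COLOR_BGR2HSV)
m=cv2.inRange(h,(19,120,110),(27,255,255)); r=np.zeros_like(m); r[45:130,285:362]=255; m=cv2.morphologyEx(m&r,cv2.MORPH_OPEN,cv2.getStructuringElement(cv2.MORPH_ELLIPSE,(15,15)))
c=max(cv2.findContours(m,cv2.RETR_EXTERNAL,cv2.CHAIN_APPROX_NONE)[0],key=cv2.contourArea); e=cv2.fitEllipse(cv2.convexHull(c)); print(e,cv2.boundingRect(c))
a=ray("wrist",e[0],T); b=ray("wrist",(336.9,84.6),np.load("pics/w0.npy"))
for rr in (a,b,ray("scene",(406,160)),ray("side",(327,266))): print(plane(rr,.087))
print(tri([a,ray("scene",(406,160)),ray("side",(327,266))]), tri([a,ray("side",(327,266))]))
r=slabfind("w11",(150,40,230,150),.010); print(r)
```

```text
((321.8672180175781, 91.741455078125), (62.130088806152344, 65.46768951416016), 35.823726654052734) (290, 59, 63, 65)
[ 0.5692 -0.382   0.087 ]
[ 0.5687 -0.3819  0.087 ]
[ 0.5769 -0.3888  0.087 ]
[ 0.5718 -0.3769  0.087 ]
(array([ 0.5705, -0.3815,  0.0911]), np.float64(0.0015214857280460169)) (array([ 0.57  , -0.3821,  0.0915]), np.float64(0.0009094193334407566))
((486.24224853515625, -105.17105102539062), (109.62516021728516, 66.34520721435547), 0.7940845489501953)
```

Run:
```python
from h import *
q=down(np.radians(-130)); j=[.569,-.382]
manip.command_gripper(1.0)
manip.move_pose([*j,.16],q); hit=manip.movel([*j,.0625],v=.06,until_force=5); print(hit,sensors.get_tcp_pos())
manip.command_gripper(.5); print(sensors.get_grip_width(),sensors.get_finger_force())
f0=sensors.get_ft_force(); manip.movel([*j,.22],v=.1); print(sensors.get_ft_force()-f0,sensors.get_grip_width())
manip.movel([.48,-.36,.26],v=.2)
s=[.4863,-.104]
manip.move_pose([*s,.16],down(-np.pi/2)); manip.movel([*s,.085],v=.1)
hit=manip.movel([*s,.066],v=.025,until_force=4); print(hit,sensors.get_tcp_pos())
manip.command_gripper(1.0); manip.wait(.2); manip.movel([*s,.17],v=.1)
manip.move_pose([.38,-.11,.30],down(-np.pi/2)); snap("w13"); print(sensors.get_time())
cv2.imwrite("pics/m9.png",np.vstack([cv2.imread("pics/w13.png")[0:280],cams.read_camera("side")[120:320,:,::-1]]))
```

```text
False [ 0.5692 -0.3822  0.0629]
0.7198117310467071 30.000056326389313
[ 0.3347 -0.8761 -1.7504] 0.7203328648178969
True [ 0.4864 -0.1037  0.0719]
50.1833
```

View pics/m9.png

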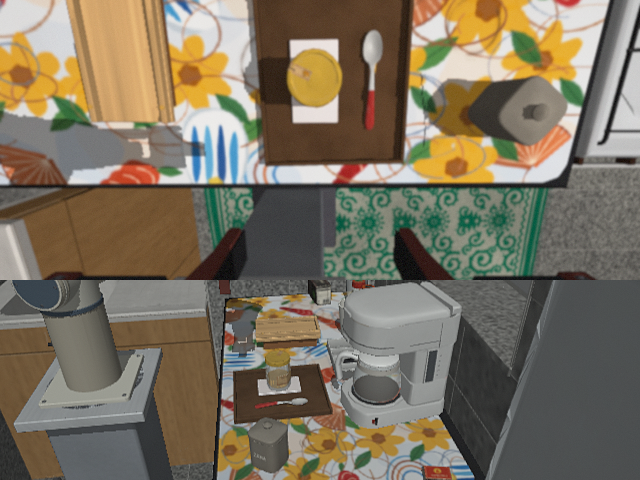

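The jar stands upright in the middle of the slab (lid at (315,77)), and the spoon lies flat beside it at (371,80). The canister is untouched and the robot is clear, so I'm handing in.

```bash
python3 -c "
from station import manip, cams, sensors
print(manip.job_done())"
```

```text
the job is handed in; nothing more can be done
None
```

I handed the job in at about 50 s of the 72 s; the last pictures show the slab flat in the tray, the honey jar upright in its middle and the teaspoon flat beside it, with the canister where it was, though I didn't measure the mug again at the end and the hand-in call gave no verdict.

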